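Set out the backgammon sample board

ROBOT

A 6-joint arm with a two-finger parallel gripper is mounted at the origin on the work surface. World frame = base frame: x ahead of the robot, y to its left, z up, the work surface at z = 0. Lengths are in mm, angles in rad, forces in N, time in s.
With the tool pointing down it reaches from about 350 to 875 mm from the base axis. Payload 4.2 kg.
Tool frame: the origin (TCP) lies midway between the tips of the shut fingers; the grasp point (between the pads) lies 19 mm behind it; z points along the fingers, y is the line along which they close (so a half turn about z gives the same grasp; the last joint's range is limited). The gripper opens to 85 mm and grips with 20 to 120 N. Pads are 22 mm wide; open, the fingers measure 114 mm over their backs; the gripper's body (76 mm by 85 mm) begins 54 mm behind the grasp point. The pads swing forward as they close: fully open they stand 13 mm farther back than shut.
Start: joints at [1.414, 0.385, 0.008, 0, -1.194, -0.259], TCP at [252.418, 571.738, 231.312] pointing down, gripper open.
Joint ranges: [-3.14, 3.14], [-1.21, 2.06], [-1.07, 1.41], [-3.16, 2.05], [-2.99, -0.16], [-3.1, 3.1]. Speed limits (rad/s): [2.79, 2.79, 3.14, 3.14, 3.14, 3.14].

INTERFACE

Orientations are given as a unit quaternion [x, y, z, w].
In Python, from bench import read_state, get_image, job_done gives the robot as it stands.
- The arm moves only by the tool servo_tool, never from a script. Its arguments are lists of equal length, an entry for each row: "rotation": the turn, a rotation vector about the world's x, y, z scaled (see below), a list of three; "slide": the shift along the world's x, y, z scaled (see below), a list of three; "grip": the opening, from -1 (shut) to 1 (fully open). In form: {"rotation": [[rx, ry, rz], ...], "slide": [[tx, ty, tz], ...], "grip": [grip, ...]}. A call has 1 to 8 rows; each row is the pose to reach, as a shift and turn from the pose commanded when the call began, turning the shorter way round; what a row does not reach only later rows make up. The controller multiplies each number of a shift by 0.2 m and each number of a turn by 360 degrees. A row lasts 1/8 s, in which the tool goes at most 62.5 mm and 10.7 degrees, less where a joint would pass 70% of its speed; a pose out of reach is approached as far as the arm can. A call with a number of a shift or a turn outside -1 to 1 is refused whole. A call with a gripper value outside its range is refused whole. The fingers move at their own pace and stop on an object; the grip force is fixed at half the most. Time passes only in rows, so rows that repeat a pose let the fingers close. It gives the time, the measured TCP pose, the force, the opening and the grip force at its end, in the units of the state.
- read_state(): the state, without advancing time (a new reading comes with each control period).
- get_image(name): name is "scene" or "top"; returns a dict with "image" (480x640x3 uint8, red, green, blue), "depth" (480x640 float32, mm along the optical axis (not along the pixel's ray), 0 where there is no reading), "camera_matrix" (3x3 intrinsics, pixels), "rvec" (rotation vector, rad) and "tvec" (3), from world to camera coordinates, as OpenCV has them. Camera axes: x right, y down, z forward; pixel columns grow to the right and rows downward; lengths in mm; the calibration is good to about 2 mm. A picture is of the moment at which its call begins.
- job_done(): hands the job in; it is judged then, once.
The state is a dict: "clock": time; "joints": joint angles; "joint_vel": joint speeds; "joint_efforts": joint torques, N m; "position": TCP position; "ee_rot": TCP orientation; "contact_force": force on the tool from outside, world axes, zero at the start; "wrist_torque": the same for the moment, N m; "gripper_width": finger opening in mm; "grasp_force": force on a finger pad.
Only numpy, scipy, OpenCV 4.12 (cv2) and the standard library are available. Lean on these libraries where they do the work, as an engineer would, in place of code of your own. Each camera call takes 0.05 s, during which the arm holds its last target. There are 200 camera calls.

TASK

Set out the sample board for the next backgammon set: the large walnut checker flat in the middle of the round grey felt pad with the small checker centred on top of it, and the brass hinge flat in the middle of the square grey felt pad. Put the boxwood die on the bare board midway between the two pads, and behind the die (on its far side from the robot) lay the bone strip flat and along the dark inlaid line, its middle straight behind the die. Leave the iron clamp and the wooden dice cup where they are, and let go of everything.

Things in the scene. Friction and masses are not known exactly. Their poses are not given: they have to be found in the camera images.
- board: Fixed reddish wooden board, 200 mm (x) by 300 mm (y), 10 mm thick. Origin: centre of its underside, on the table. x points to its back, away from the robot (turned at most 0.3 rad). A flush dark line 6 mm wide runs along y at x = +45 mm. The grey felt pads lie at x = -35, y = +90 and -90 mm, either way round; the middle between them is x = -35, y = 0, and the line straight behind it x = +45, y = 0.
- round_pad: Fixed round grey felt pad on the board, 64 mm in diameter, 4 mm thick, its top 14 mm above the table. Origin at the centre of its underside.
- square_pad: Fixed square grey felt pad on the board, 64 by 64 mm, 4 mm thick, its top 14 mm above the table. Origin at the centre of its underside.
- large_checker: Large dark walnut checker, a flat disc 50 mm in diameter and 16 mm thick, lying flat on the table, loose. Origin at its middle, z along its axis. About 22 g.
- small_checker: Small dark walnut checker, a flat disc 36 mm in diameter and 12 mm thick, lying flat on the table, loose. Origin at its middle, z along its axis. About 12 g.
- hinge: Brass butt hinge, rigid and folded shut, lying flat, loose: 60 mm long (its y), 30 mm wide (its x, the round knuckle on the +x side), 10 mm thick (z). Origin at its middle. About 90 g.
- die: Boxwood die with dark pips, a 22 mm cube, loose, on the table. Origin at its middle, axes square to its faces. Any face may be up. About 12 g.
- bone_strip: Plain cream-coloured bone strip, 80 mm long (its y), 16 mm wide (x), 10 mm thick (z), lying flat on the table, loose. Origin at its middle. About 26 g.
- dice_cup: Bystander: open light wooden dice cup standing upright, 52 mm across the rim, 60 mm tall, loose. Origin at the centre of its underside.
- clamp: Bystander: small cast iron G-clamp lying flat, about 150 by 75 mm with its screw, 18 mm high, loose, 0.8 kg. Origin at the middle of its frame, on the table.

How it is judged:
By the outcome, as a careful person would: the job done as asked, in the order asked, and still so for the second after the job is handed in, with the robot touching nothing.
It also fails if it takes over 115 s, if anything falls off the work surface, if the arm or the gripper's body presses on something with over 40 N, if the wrist force passes 120 N, or if a joint passes its speed limit or range.

## Working session

There is one attempt and no reset: what is moved stays moved. The work goes in short steps, Python scripts to look and compute and a tool call to move; the robot and the scene stay as the last step left them, time stands still between calls to the robot, and variables do not carry over. Pictures are saved under pics/ and viewed, at most 14 in all, crops included, and the job is handed in when it is done.

Besides the shell and the picture viewer there is one more tool, called after "Call:" as name(argument=value, ...) on one line, values as JSON. servo_tool: Moves the arm, as the interface text tells. Shifts and turns lie within -1 to 1; 1 stands for 0.2 m of shift or 360 degrees of turn. Its arguments: {"type":"object","properties":{"rotation":{"type":"array","items":{"type":"array","items":{"type":"number","minimum":-1,"maximum":1}}},"slide":{"type":"array","items":{"type":"array","items":{"type":"number","minimum":-1,"maximum":1}}},"grip":{"type":"array","items":{"type":"number"}}},"required":["rotation","slide","grip"]}

```bash
ls; mkdir -p pics
python3 - <<'E'
from bench import *
import cv2,numpy as np
print(read_state())
for n in("top","scene"):
    d=get_image(n);cv2.imwrite(f"pics/{n}0.png",d["image"][:,:,::-1]);print(n,d["camera_matrix"].tolist(),d["rvec"],d["tvec"])
    np.savez(f"{n}0.npz",**d)
E
```

```text
pics
{'clock': 0.0, 'joints': array([ 1.41359277e+00,  3.85533228e-01,  6.63869534e-03, -5.11444492e-04,
       -1.19397192e+00, -2.58604595e-01]), 'joint_vel': array([ 2.50588226e-04,  2.00462323e-03, -6.82652124e-05, -4.43557757e-04,
        8.76945692e-04,  2.67982432e-04]), 'joint_efforts': array([ 3.48716694e-04, -3.92285764e+01,  1.88400668e+01,  4.18642983e+00,
       -4.64488970e-03,  4.66779895e-06]), 'position': array([252.19824338, 571.22996324, 230.23883812]), 'ee_rot': array([ 9.78445653e-01, -2.06501758e-01, -1.84921452e-04,  1.04577977e-03]), 'contact_force': array([ 0.14937958, -0.04479781,  0.81608252]), 'wrist_torque': array([ 0.01846434, -0.03662784, -0.02953286]), 'grasp_force': 0.0, 'gripper_width': 85.65604686578529}
top [[436.0793292760328, 0.0, 320.398434037554], [0.0, 436.0793292760328, 232.8532085406776], [0.0, 0.0, 1.0]] [ 2.17715811 -2.11824938  0.12549319] [  -8.896326    501.9277945  1133.48781794]
scene [[518.9706439053842, 0.0, 329.67338335462324], [0.0, 518.9706439053842, 244.92537229854247], [0.0, 0.0, 1.0]] [ 2.14704919  1.55101287 -0.43505822] [-151.60998309 -363.51037825 1342.83855717]
```

View pics/top0.png

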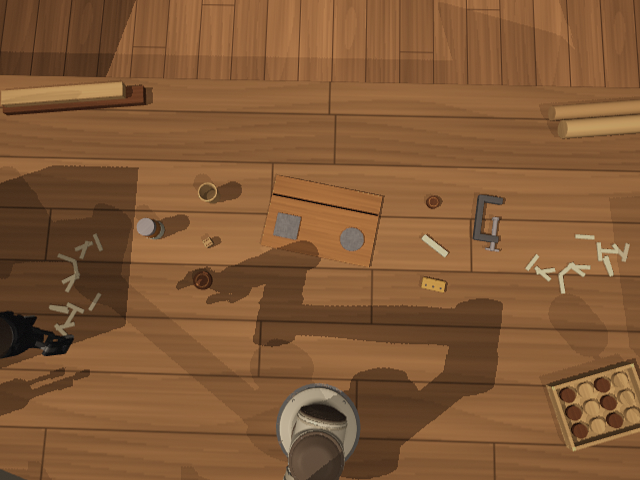

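View pics/scene0.png

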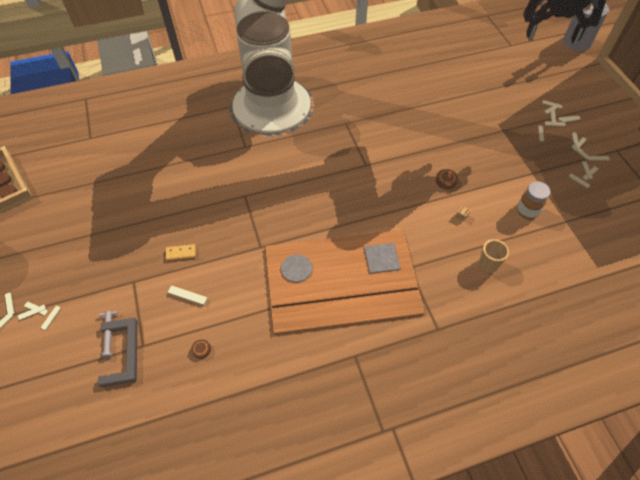

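```bash
cat > h.py <<'E'
import cv2,numpy as np
from bench import *
def w(d,uv,z):
    "pixels -> world xy on the plane z (mm)"
    K=d["camera_matrix"];R=cv2.Rodrigues(np.array(d["rvec"]))[0];t=np.array(d["tvec"]).ravel()
    p=cv2.undistortPoints(np.array(uv,float).reshape(-1,1,2),K,None).reshape(-1,2)
    r=np.c_[p,np.ones(len(p))]@R; c=-R.T@t
    return (c+r*((z-c[2])/r[:,2])[:,None])[:,:2]
def px(d,P):
    return cv2.projectPoints(np.array(P,float).reshape(-1,1,3),np.array(d["rvec"]),np.array(d["tvec"]),d["camera_matrix"],None)[0].reshape(-1,2)
def crop(im,x,y,wd,h,s):
    c=cv2.resize(im[y:y+h,x:x+wd,::-1],None,fx=s,fy=s,interpolation=cv2.INTER_CUBIC).copy()
    for i in range(0,wd,10): cv2.line(c,(i*s,0),(i*s,6 if (x+i)%50 else 14),(0,255,0),1); (x+i)%10==0 and cv2.putText(c,str(x+i),(i*s,22),0,.35,(0,255,0),1)
    for i in range(0,h,10): cv2.line(c,(0,i*s),(6,i*s),(0,255,0),1); cv2.putText(c,str(y+i),(8,i*s+4),0,.35,(0,255,0),1)
    return c
def rect(d,x,y,wd,h,z,f):
    "mask by f(hsv) in crop -> biggest blob's centre/minAreaRect in world"
    im=d["image"][y:y+h,x:x+wd]; m=f(cv2.cvtColor(im,cv2.COLOR_RGB2HSV).astype(int)).astype(np.uint8)
    n,l,s,c=cv2.connectedComponentsWithStats(m); k=1+np.argmax(s[1:,4])
    vu=np.argwhere(l==k)[:,::-1]+[x,y]; p=w(d,vu,z)
    return p.mean(0),cv2.minAreaRect(p.astype(np.float32)),len(p)
E
python3 - <<'E'
from h import *
d=np.load("top0.npz");im=d["image"]
a=crop(im,190,180,40,120,5);b=crop(im,250,170,140,100,4)[:,:,:];c=crop(im,410,190,50,110,5)
H=600;o=np.zeros((600,800,3),np.uint8)
o[:600,:200]=a;o[:550,550:800]=c
b=crop(im,255,170,135,105,1*2+0) ;o[:210,210:480]=b
d2=np.load("scene0.npz");s=crop(d2["image"],255,230,175,110,1);
e=crop(d2["image"],430,165,50,65,4);o[215:475,210:410]=e
cv2.imwrite("pics/c0.png",o)
for n,D,b in(("top",d,(240,165,160,115)),("scene",d2,(255,225,180,120))):
    x,y,ww,h=b
    I=cv2.cvtColor(D["image"],cv2.COLOR_RGB2HSV)
    print(n,"board px",I[255 if n=="top" else 300, 330 if n=="top" else 300],"pad",I[226,287] if n=="top" else I[268,297],"tbl",I[285,330])
E
```

```text
top board px [ 14 160 167] pad [ 13  39 123] tbl [ 14 151 144]
scene board px [ 12 151 206] pad [ 14  34 158] tbl [ 13 155 206]
```

View pics/c0.png

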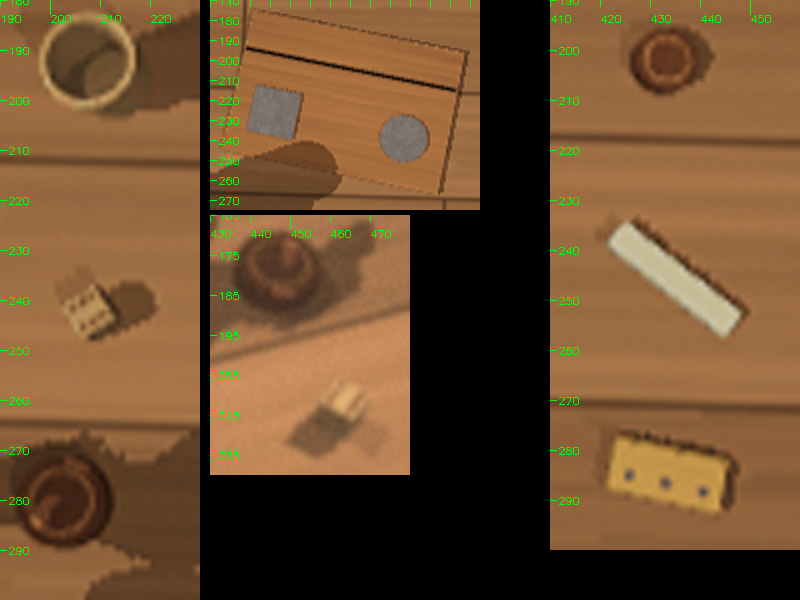

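Run:
```python
from h import *
T=np.load("top0.npz");S=np.load("scene0.npz")
H=lambda D,u,v:cv2.cvtColor(D["image"],cv2.COLOR_RGB2HSV)[v,u].tolist()
print("strip",H(T,434,245),"hinge",H(T,430,288),H(T,424,288),"die",H(T,208,243),"lc",H(T,202,272),H(T,202,285),"tbl",H(T,215,290),"sc",H(T,433,202),H(T,429,203),H(T,434,195),"tbl",H(T,450,215))
print("S strip",H(S,187,296),"hinge",H(S,180,254),"die",H(S,464,212),"lc",H(S,447,172),"sc",H(S,200,345))
low=lambda h:h[...,1]<75
def show(n,D,b,z,f):
    c,r,k=rect(D,*b,z,f);print(n,c.round(1),"rect c",np.round(r[0],1),np.round(r[1],1),round(r[2],1),k)
show("T sq",T,(270,205,35,40),14,low);show("S sq",S,(355,235,60,50),14,low)
show("T rd",T,(335,222,35,36),14,low);show("S rd",S,(275,245,45,45),14,low)
st=lambda h:(h[...,1]<85)&(h[...,2]>150)
show("T strip",T,(415,228,40,35),10,st);show("S strip",S,(160,280,55,35),10,st)
hg=lambda h:(h[...,0]>=17)&(h[...,1]>130)&(h[...,2]>120)
show("T hinge",T,(415,270,40,30),10,hg);show("S hinge",S,(155,235,50,35),10,hg)
dk=lambda h:(h[...,2]<105)
show("T lc",T,(188,265,28,30),16,lambda h:(h[...,2]<80));show("T sc",T,(422,192,22,20),12,dk)
show("S sc",S,(185,335,30,30),12,lambda h:(h[...,2]<140)); show("S lc",S,(430,165,30,28),16,lambda h:(h[...,2]<90))
show("T die",T,(198,230,20,20),22,lambda h:(h[...,0]>=14)&(h[...,1]<125)&(h[...,2]>100))
# by-eye centres
print("eye T lc top",w(T,[(202,279.5)],16),"sc",w(T,[(433,201.5)],12),"die top c",w(T,[(207,240.5)],22))
print("eye die corners", w(T,[(200.5,241.5),(206.5,237),(211,243.5),(205.5,248)],22).round(1).tolist())
print("cup",w(T,[(206,192)],60))
```

```text
strip [24, 60, 197] hinge [19, 158, 199] [17, 156, 160] die [15, 136, 161] lc [11, 173, 65] [11, 174, 63] tbl [13, 153, 85] sc [11, 170, 99] [13, 167, 139] [13, 160, 105] tbl [14, 146, 154]
S strip [26, 47, 239] hinge [18, 154, 232] die [16, 131, 207] lc [11, 136, 94] sc [12, 148, 121]
T sq [522.   97.6] rect c [522.2  97.6] [63.8 62.6] 80.1 532
S sq [525.9  98.6] rect c [525.4  98.6] [63.6 64.4] 79.7 807
T rd [490.2 -79.4] rect c [490.6 -78.9] [61.3 59.9] 46.2 420
S rd [493.9 -78.1] rect c [493.5 -78.3] [62.1 61.5] 71.9 654
T strip [ 478.9 -304.5] rect c [ 479.  -304.5] [79.9 17.2] 52.0 188
S strip [ 483.1 -302.3] rect c [ 483.1 -302.5] [81.5 16.6] 52.3 309
T hinge [ 374.2 -299.7] rect c [ 374.  -299.7] [61.4 29.7] 79.4 247
S hinge [ 379.  -298.4] rect c [ 378.8 -297.8] [60.4 32.7] 80.0 344
T lc [374.9 319.8] rect c [372.1 318.9] [53.8 53.3] 12.9 169
T sc [ 598.5 -304. ] rect c [ 599.6 -302.1] [33.1 43.3] 28.1 80
S sc [ 611.6 -303.4] rect c [ 608.1 -300.6] [37.9 44. ] 49.7 214
S lc [390.3 309.6] rect c [386.3 312.1] [48.8 39.4] 55.5 134
T die [462.  315.3] rect c [462.  315.3] [0. 0.] 0.0 1
eye T lc top [[369.48444362 319.22131333]] sc [[ 599.50412198 -300.76550013]] die top c [[474.38966149 310.63734128]]
eye die corners [[471.2, 328.1], [483.9, 312.6], [466.5, 299.3], [454.0, 313.4]]
cup [[599.53710969 310.79358783]]
```

Call:
servo_tool(rotation=[[0,0,-0.0265],[0,0,-0.053],[0,0,-0.0795],[0,0,-0.106],[0,0,-0.1325],[0,0,-0.159],[0,0,-0.1855],[0,0,-0.2122]], slide=[[0.1,-0.25,-0.1],[0.2,-0.5,-0.2],[0.3,-0.7,-0.3],[0.3,-0.95,-0.3],[0.3,-0.95,-0.3],[0.3,-0.95,-0.3],[0.3,-0.95,-0.3],[0.3,-0.95,-0.3]], grip=[1,1,1,1,1,1,1,1])

```text
clock: 1.1
position: [312.3, 381.4, 171.0]
ee_rot: [-0.639, 0.769, -0.0, -0.0]
contact_force: [0.1, -0.5, -0.3]
gripper_width: 85.5
grasp_force: 0.0
```

Call:
servo_tool(rotation=[[0,0,0],[0,0,0],[0,0,0],[0,0,0],[0,0,0],[0,0,0]], slide=[[0.15,-0.155,-0.1],[0.3,-0.31,-0.3],[0.3,-0.31,-0.5],[0.3,-0.31,-0.6],[0.3,-0.31,-0.6],[0.3,-0.31,-0.6]], grip=[1,1,1,1,1,1])

```text
clock: 1.85
position: [372.8, 320.4, 52.0]
ee_rot: [-0.642, 0.767, 0.0, 0.001]
contact_force: [-0.3, -0.6, 0.7]
gripper_width: 85.1
grasp_force: 0.0
```

Run:
```python
from h import *
S=get_image("scene");np.savez("scene1.npz",**S)
print(read_state()["position"])
o=crop(S["image"],400,120,100,100,6);cv2.imwrite("pics/s1.png",o)
print(px(S,[[372.5,319.5,0],[372.5,319.5,16],[372.5,319.5,51]]))
```

```text
[372.81235487 320.54672533  52.34247496]
[[445.00410162 181.65598004]
 [446.37245063 177.2623819 ]
 [449.47636368 167.29610389]]
```

View pics/s1.png

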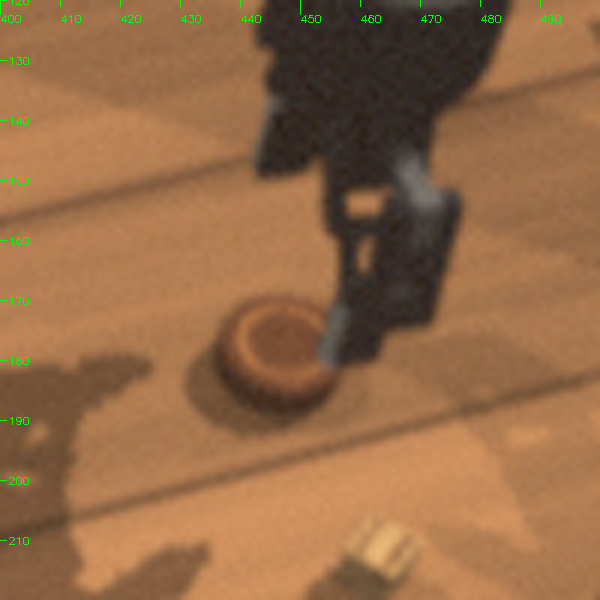

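Call:
servo_tool(rotation=[[0,0,0],[0,0,0],[0,0,0],[0,0,0],[0,0,0],[0,0,0],[0,0,0],[0,0,0]], slide=[[0,0,-0.15],[0,0,-0.245],[0,0,-0.245],[0,0,-0.245],[0,0,-0.245],[0,0,-0.245],[0,0,-0.245],[0,0,-0.245]], grip=[1,1,0.2,-0.2,-0.5,-0.5,-0.5,-0.5])

```text
clock: 2.9
position: [373.0, 320.8, 4.2]
ee_rot: [-0.642, 0.767, 0.0, 0.002]
contact_force: [-2.2, -0.7, 6.6]
gripper_width: 47.1
grasp_force: 61.0
```

Call:
servo_tool(rotation=[[0,0,0],[0,0,0],[0,0,0],[0,0,0],[0,0,0],[0,0,0]], slide=[[0,0,0.2],[0.04,-0.14,0.4],[0.12,-0.4,0.4],[0.2,-0.65,0.4],[0.27,-0.9,0.4],[0.3,-1,0.4]], grip=[-0.5,-0.5,-0.5,-0.5,-0.5,-0.5])

```text
clock: 3.65
position: [432.6, 117.6, 83.2]
ee_rot: [-0.64, 0.768, 0.0, 0.001]
contact_force: [0.4, 0.7, -1.2]
gripper_width: 47.3
grasp_force: 61.7
```

Call:
servo_tool(rotation=[[0,0,0],[0,0,0],[0,0,0],[0,0,0],[0,0,0],[0,0,0],[0,0,0],[0,0,0]], slide=[[0.075,-0.25,0],[0.15,-0.5,0],[0.225,-0.75,0],[0.298,-0.9925,0],[0.298,-0.9925,-0.15],[0.298,-0.9925,-0.25],[0.298,-0.9925,-0.25],[0.298,-0.9925,-0.25]], grip=[-0.5,-0.5,-0.5,-0.5,-0.5,-0.5,-0.5,-0.5])

```text
clock: 4.65
position: [492.9, -78.5, 33.4]
ee_rot: [-0.642, 0.767, -0.001, 0.001]
contact_force: [0.4, -0.4, -0.3]
gripper_width: 47.5
grasp_force: 61.7
```

Call:
servo_tool(rotation=[[0,0,0],[0,0,0],[0,0,0],[0,0,0],[0,0,0],[0,0,0],[0,0,0],[0,0,0]], slide=[[0,0,-0.05],[0,0,-0.0775],[0,0,-0.0775],[0,0,-0.0775],[0,0,-0.0775],[0,0,-0.0775],[0,0,0.2],[0,0,0.4]], grip=[-0.5,-0.5,-0.5,0.3,0.8,1,1,1])

```text
clock: 5.65
position: [492.3, -78.8, 113.6]
ee_rot: [-0.641, 0.767, -0.0, -0.0]
contact_force: [1.2, -0.5, 0.0]
gripper_width: 85.2
grasp_force: 0.0
```

Call:
servo_tool(rotation=[[0,0,0],[0,0,0],[0,0,0],[0,0,0],[0,0,0]], slide=[[0.1,-0.25,0],[0.2,-0.5,0],[0.3,-0.75,0],[0.4,-1,0],[0.4,-1,0]], grip=[1,1,1,1,1])

```text
clock: 6.28
position: [572.4, -281.9, 111.0]
ee_rot: [-0.64, 0.769, 0.0, -0.0]
contact_force: [-0.7, 0.1, 0.5]
gripper_width: 85.5
grasp_force: 0.0
```

Run:
```python
from h import *
T=get_image("top");S=get_image("scene");np.savez("top1.npz",**T);np.savez("scene1.npz",**S)
print(read_state()["position"],read_state()["gripper_width"])
o=np.zeros((600,800,3),np.uint8)
a=crop(T["image"],330,215,45,50,8);o[:400,:360]=a
b=crop(S["image"],265,235,60,60,7);o[:420,370:790]=b
cv2.imwrite("pics/p1.png",o)
print(px(T,[[490.2,-79.2,30]]),px(S,[[493.9,-78.1,30]]))
```

```text
[ 571.2733819  -278.93815807  111.26451965] 84.83829753340922
[[351.71299268 238.18242541]] [[295.77134715 264.04162844]]
```

View pics/p1.png

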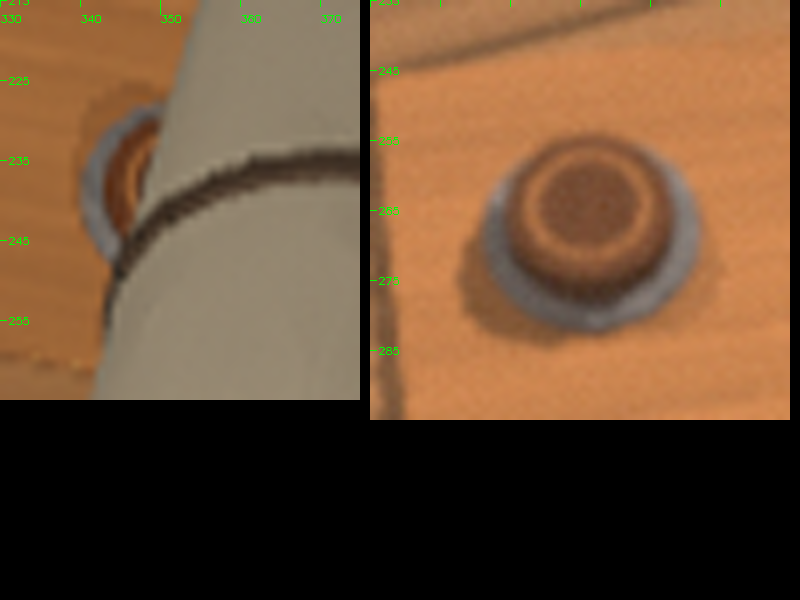

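Run:
```python
from h import *
S=np.load("scene0.npz");T=np.load("top0.npz")
o=np.zeros((480,800,3),np.uint8)
o[:400,:400]=crop(S["image"],180,325,40,40,10);o[:400,400:]=crop(T["image"],413,182,40,40,10)
cv2.imwrite("pics/q1.png",o)
print(px(S,[[601.5,-301,12]]),px(T,[[599.5,-301.8,12]]))
```

```text
[[198.91736257 347.77754582]] [[433.37892328 201.51105005]]
```

View pics/q1.png

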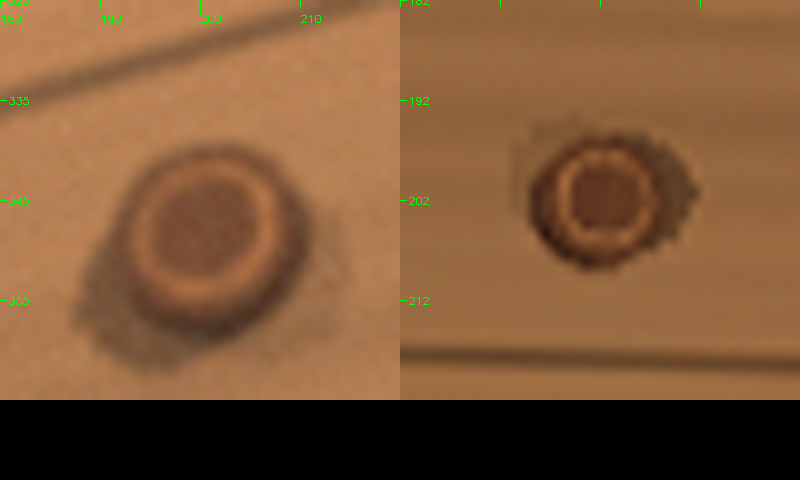

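Run:
```python
from h import *
S=np.load("scene0.npz");T=np.load("top0.npz")
print(w(S,[[199.95,346.75]],12),w(T,[[432.95,201.25]],12))
```

```text
[[ 600.09315434 -298.76693246]] [[ 600.19829046 -300.63262092]]
```

Call:
servo_tool(rotation=[[0,0,0],[0,0,0],[0,0,0],[0,0,0],[0,0,0],[0,0,0],[0,0,0],[0,0,0]], slide=[[0.1425,-0.105,0],[0.1425,-0.105,-0.2],[0.1425,-0.105,-0.4],[0.1425,-0.105,-0.55],[0.1425,-0.105,-0.55],[0.1425,-0.105,-0.55],[0.1425,-0.105,-0.55],[0.1425,-0.105,-0.55]], grip=[1,1,1,1,0.3,-0.4,-0.9,-0.9])

```text
clock: 7.38
position: [602.1, -299.9, 5.0]
ee_rot: [-0.642, 0.767, -0.002, 0.001]
contact_force: [0.0, 2.2, 6.5]
gripper_width: 32.7
grasp_force: 59.7
```

Call:
servo_tool(rotation=[[0,0,0],[0,0,0]], slide=[[0,0,0],[0,0,0]], grip=[-0.9,-0.9])

```text
clock: 7.62
position: [602.1, -299.9, 5.0]
ee_rot: [-0.642, 0.767, -0.002, 0.001]
contact_force: [0.5, 1.7, 6.4]
gripper_width: 32.4
grasp_force: 59.7
```

Call:
servo_tool(rotation=[[0,0,0],[0,0,0],[0,0,0],[0,0,0],[0,0,0],[0,0,0]], slide=[[0,0,0.2],[0,0,0.45],[-0.1,0.2,0.45],[-0.2,0.4,0.45],[-0.3,0.6,0.45],[-0.3,0.6,0.45]], grip=[-0.9,-0.9,-0.9,-0.9,-0.9,-0.9])

```text
clock: 8.38
position: [539.2, -177.8, 93.3]
ee_rot: [-0.642, 0.766, 0.0, 0.0]
contact_force: [1.0, 0.3, 0.4]
gripper_width: 32.7
grasp_force: 59.6
```

Call:
servo_tool(rotation=[[0,0,0],[0,0,0],[0,0,0],[0,0,0],[0,0,0],[0,0,0],[0,0,0],[0,0,0]], slide=[[-0.1,0.25,0],[-0.2425,0.5055,0],[-0.2425,0.5055,0],[-0.2425,0.5055,-0.1],[-0.2425,0.5055,-0.2],[-0.2425,0.5055,-0.2],[-0.2425,0.5055,-0.2],[-0.2425,0.5055,-0.2]], grip=[-0.9,-0.9,-0.9,-0.9,-0.9,-0.9,-0.9,-0.9])

```text
clock: 9.38
position: [492.9, -78.9, 53.2]
ee_rot: [-0.641, 0.767, -0.001, 0.001]
contact_force: [0.2, -0.5, -0.8]
gripper_width: 32.6
grasp_force: 59.7
```

Run:
```python
from h import *
T=get_image("top");S=get_image("scene")
print(read_state()["position"])
o=np.zeros((600,800,3),np.uint8)
o[:400,:360]=crop(T["image"],330,215,45,50,8)
o[:420,370:790]=crop(S["image"],265,215,60,60,7)
cv2.imwrite("pics/p2.png",o)
```

```text
[492.5536627  -78.7927587   52.99138459]
```

View pics/p2.png

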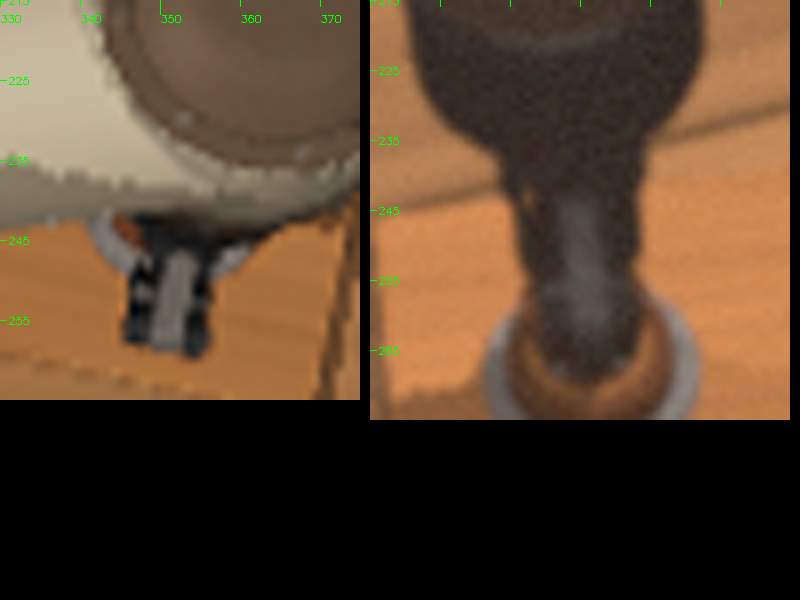

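Call:
servo_tool(rotation=[[0,0,0],[0,0,0],[0,0,0],[0,0,0],[0,0,0],[0,0,0],[0,0,0],[0,0,0]], slide=[[0,0,-0.06],[0,0,-0.09],[0,0,-0.09],[0,0,-0.09],[0,0,-0.09],[0,0,-0.09],[0,0,0.1],[0,0,0.3]], grip=[-0.9,-0.9,-0.9,-0.3,0.4,1,1,1])

```text
clock: 10.48
position: [491.4, -78.7, 112.3]
ee_rot: [-0.641, 0.767, 0.001, -0.001]
contact_force: [0.2, -0.1, -0.5]
gripper_width: 85.1
grasp_force: 0.0
```

Call:
servo_tool(rotation=[[0,0,0],[0,0,0],[0,0,0],[0,0,0],[0,0,0]], slide=[[-0.12,-0.25,0],[-0.25,-0.5,0],[-0.38,-0.75,0],[-0.5,-1,0],[-0.5,-1,0]], grip=[1,1,1,1,1])

```text
clock: 11.1
position: [390.0, -281.0, 111.7]
ee_rot: [-0.639, 0.769, 0.001, -0.0]
contact_force: [0.9, 0.8, -0.2]
gripper_width: 85.5
grasp_force: 0.0
```

Run:
```python
from h import *
T=get_image("top");S=get_image("scene");np.savez("top2.npz",**T);np.savez("scene2.npz",**S)
print(read_state()["position"],read_state()["gripper_width"])
o=np.zeros((600,800,3),np.uint8)
o[:400,:360]=crop(T["image"],330,215,45,50,8)
o[:420,370:790]=crop(S["image"],265,235,60,60,7)
cv2.imwrite("pics/p3.png",o)
print(px(S,[[493.9,-78.1,42],[493.9,-78.1,30]]),px(T,[[490.2,-79.2,42]]))
```

```text
[ 391.56920622 -279.06226124  111.91388284] 85.59469845160491
[[295.49672757 261.06630295]
 [295.77134715 264.04162844]] [[351.98337481 237.64853171]]
```

View pics/p3.png

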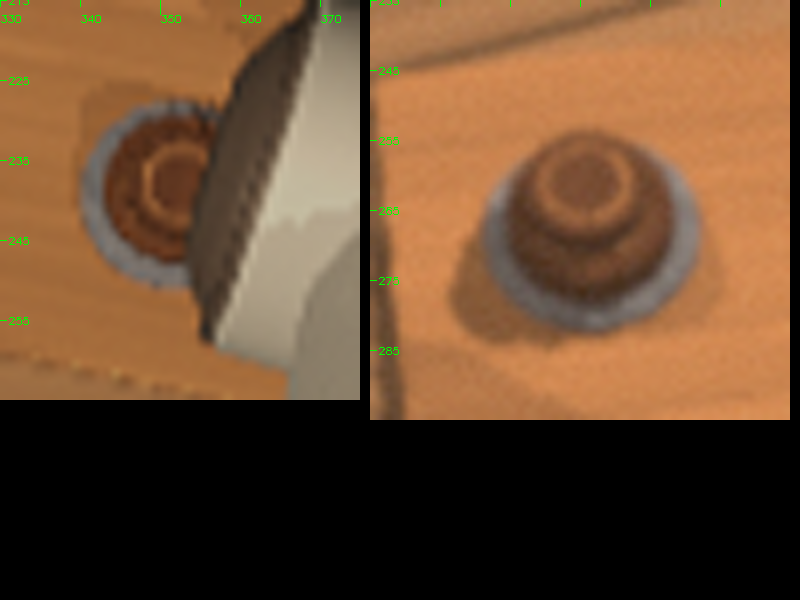

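Call:
servo_tool(rotation=[[0,0,0],[0,0,0],[0,0,0],[0,0,0],[0,0,0],[0,0,0],[0,0,0],[0,0,0]], slide=[[-0.08,-0.1,0],[-0.08,-0.1,-0.2],[-0.08,-0.1,-0.4],[-0.08,-0.1,-0.545],[-0.08,-0.1,-0.545],[-0.08,-0.1,-0.545],[-0.08,-0.1,-0.545],[-0.08,-0.1,-0.545]], grip=[1,1,1,1,0.3,-0.4,-0.9,-0.9])

```text
clock: 12.2
position: [376.9, -298.8, 5.2]
ee_rot: [-0.642, 0.767, -0.001, 0.001]
contact_force: [-1.2, 2.3, 7.6]
gripper_width: 26.6
grasp_force: 58.6
```

Call:
servo_tool(rotation=[[0,0,0],[0,0,0]], slide=[[0,0,0],[0,0,0]], grip=[-0.9,-0.9])

```text
clock: 12.45
position: [376.9, -298.8, 5.2]
ee_rot: [-0.642, 0.767, -0.001, 0.001]
contact_force: [-1.2, 3.1, 6.1]
gripper_width: 27.0
grasp_force: 58.6
```

Call:
servo_tool(rotation=[[0,0,0],[0,0,0],[0,0,0],[0,0,0],[0,0,0],[0,0,0]], slide=[[0,0,0.2],[0,0,0.45],[0.1,0.25,0.45],[0.2,0.5,0.45],[0.3,0.75,0.45],[0.3,0.85,0.45]], grip=[-0.9,-0.9,-0.9,-0.9,-0.9,-0.9])

```text
clock: 13.2
position: [437.6, -126.4, 94.5]
ee_rot: [-0.642, 0.766, -0.001, 0.001]
contact_force: [-0.1, -0.5, -1.4]
gripper_width: 26.5
grasp_force: 58.9
```

Call:
servo_tool(rotation=[[0,0,0],[0,0,0],[0,0,0],[0,0,0],[0,0,0]], slide=[[0.1,0.25,0],[0.2,0.5,0],[0.3,0.75,0],[0.3,0.95,0],[0.3,0.95,0]], grip=[-0.9,-0.9,-0.9,-0.9,-0.9])

```text
clock: 13.82
position: [496.5, 63.8, 94.2]
ee_rot: [-0.643, 0.766, -0.0, 0.001]
contact_force: [0.7, -0.7, -1.3]
gripper_width: 26.5
grasp_force: 58.9
```

Call:
servo_tool(rotation=[[0,0,0],[0,0,0],[0,0,0],[0,0,0],[0,0,0],[0,0,0]], slide=[[0.14,0.185,0],[0.14,0.185,0],[0.14,0.185,-0.2],[0.14,0.185,-0.32],[0.14,0.185,-0.375],[0.14,0.185,-0.375]], grip=[-0.9,-0.9,-0.9,-0.9,-0.9,-0.9])

```text
clock: 14.58
position: [523.9, 97.5, 19.4]
ee_rot: [-0.641, 0.767, -0.0, 0.0]
contact_force: [-0.7, 0.2, 0.5]
gripper_width: 26.5
grasp_force: 59.8
```

Call:
servo_tool(rotation=[[0,0,0],[0,0,0],[0,0,0],[0,0,0],[0,0,0],[0,0,0]], slide=[[0,0,-0.003],[0,0,-0.003],[0,0,-0.003],[0,0,-0.003],[0,0,0.2],[0,0,0.45]], grip=[-0.3,0.3,1,1,1,1])

```text
clock: 15.32
position: [523.2, 98.0, 108.3]
ee_rot: [-0.641, 0.767, 0.0, -0.002]
contact_force: [1.2, -0.2, -0.1]
gripper_width: 85.3
grasp_force: 0.0
```

Call:
servo_tool(rotation=[[0,0,0.03],[0,0,0.06],[0,0,0.09],[0,0,0.11],[0,0,0.1325],[0,0,0.1325]], slide=[[-0.1,0.25,0],[-0.2,0.5,0],[-0.25,0.7,0],[-0.25,0.7,0],[-0.25,0.7,0],[-0.25,0.7,0]], grip=[1,1,1,1,1,1])

```text
clock: 16.08
position: [473.8, 238.5, 108.2]
ee_rot: [0.897, -0.443, -0.0, 0.0]
contact_force: [-0.0, 0.4, 0.6]
gripper_width: 85.3
grasp_force: 0.0
```

Run:
```python
from h import *
T=get_image("top");S=get_image("scene");np.savez("top3.npz",**T);np.savez("scene3.npz",**S)
print(read_state()["position"],read_state()["gripper_width"])
o=np.zeros((600,800,3),np.uint8)
o[:280,:280]=crop(T["image"],267,206,40,40,7)
T0=np.load("top0.npz");o[290:590,:300]=crop(T0["image"],194,230,30,30,10)
o[:330,310:700]=crop(S["image"],350,230,65,55,6)
o[340:590,310:560]=crop(S["image"],450,200,25,25,10)
cv2.imwrite("pics/p4.png",o)
c=lambda x,y,a,z:[[x+11*(np.cos(a)*i-np.sin(a)*j),y+11*(np.sin(a)*i+np.cos(a)*j),z] for i,j in((1,1),(1,-1),(-1,-1),(-1,1))]
print("T",px(T,c(469,313,np.radians(38),22)).round(1).tolist(),"S",px(S,c(473,314.5,np.radians(38),22)).round(1).tolist())
print("hinge exp",px(T,[[522.1,97.6,24]]),px(S,[[525.6,98.6,24]]))
```

```text
[473.99272891 238.27180258 108.26832912] 85.38846001345475
T [[200.4, 241.6], [207.1, 236.8], [211.7, 243.3], [204.9, 248.1]] S [[471.2, 208.7], [466.8, 215.5], [457.7, 210.9], [462.1, 204.3]]
hinge exp [[286.35715275 224.98685006]] [[382.02623124 255.05911345]]
```

View pics/p4.png

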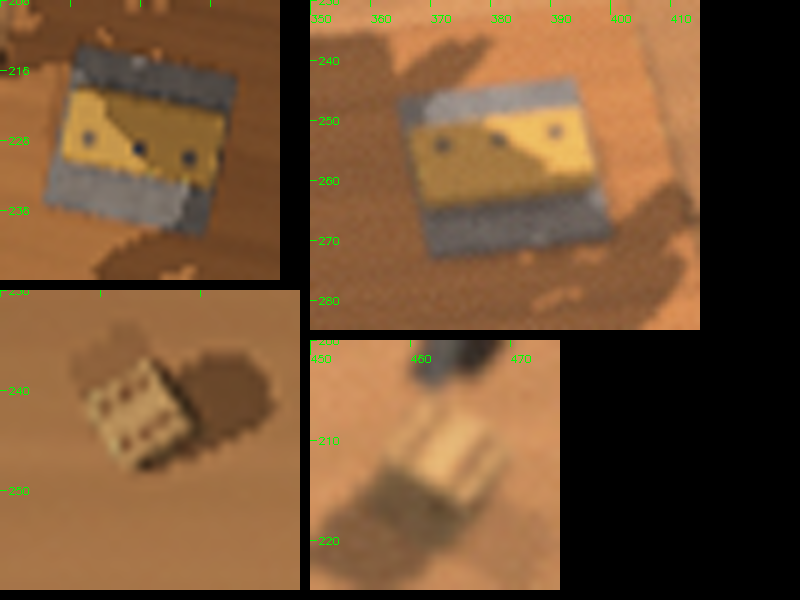

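Call:
servo_tool(rotation=[[0,0,0],[0,0,0],[0,0,0],[0,0,0],[0,0,0],[0,0,0],[0,0,0],[0,0,0]], slide=[[0,0.25,0],[0,0.36,0],[0,0.36,-0.2],[0,0.36,-0.4],[0,0.36,-0.515],[0,0.36,-0.515],[0,0.36,-0.515],[0,0.36,-0.515]], grip=[1,1,1,1,1,0.3,-0.4,-1])

```text
clock: 17.18
position: [474.7, 311.0, 6.7]
ee_rot: [0.897, -0.442, 0.0, -0.001]
contact_force: [1.2, 0.1, -0.4]
gripper_width: 31.9
grasp_force: 0.0
```

Call:
servo_tool(rotation=[[0,0,0],[0,0,0],[0,0,0],[0,0,0]], slide=[[0,0,0],[0,0,0],[0,0,0],[0,0,0]], grip=[-1,-1,-1,-1])

```text
clock: 17.68
position: [474.8, 311.1, 6.8]
ee_rot: [0.897, -0.442, 0.001, -0.001]
contact_force: [0.1, -0.1, 6.3]
gripper_width: 20.3
grasp_force: 60.0
```

Call:
servo_tool(rotation=[[0,0,0],[0,0,0],[0,0,-0.028],[0,0,-0.056],[0,0,-0.084],[0,0,-0.112],[0,0,-0.1325],[0,0,-0.1325]], slide=[[0,0,0.2],[0,0,0.45],[0.03,-0.25,0.45],[0.06,-0.5,0.45],[0.085,-0.75,0.45],[0.085,-0.75,0.45],[0.085,-0.75,0.45],[0.085,-0.75,0.45]], grip=[-1,-1,-1,-1,-1,-1,-1,-1])

```text
clock: 18.68
position: [490.9, 160.1, 95.4]
ee_rot: [-0.642, 0.767, 0.0, 0.0]
contact_force: [-0.9, -0.3, -0.1]
gripper_width: 20.6
grasp_force: 59.2
```

Call:
servo_tool(rotation=[[0,0,0],[0,0,0],[0,0,0],[0,0,0],[0,0,0],[0,0,0],[0,0,0],[0,0,0]], slide=[[0.04,-0.25,0],[0.06,-0.5,0],[0.085,-0.754,0],[0.085,-0.754,0],[0.085,-0.754,-0.2],[0.085,-0.754,-0.35],[0.085,-0.754,-0.395],[0.085,-0.754,-0.395]], grip=[-1,-1,-1,-1,-1,-1,-1,-1])

```text
clock: 19.68
position: [508.5, 10.4, 17.2]
ee_rot: [-0.642, 0.766, -0.0, 0.0]
contact_force: [0.6, 1.0, 0.0]
gripper_width: 20.6
grasp_force: 59.2
```

Call:
servo_tool(rotation=[[0,0,0],[0,0,0],[0,0,0],[0,0,0],[0,0,0],[0,0,0],[0,0,0]], slide=[[0,0,-0.003],[0,0,-0.003],[0,0,-0.003],[0,0,-0.003],[0,0,-0.003],[0,0,0.2],[0,0,0.45]], grip=[-0.6,0,0.6,1,1,1,1])

```text
clock: 20.55
position: [507.2, 9.2, 106.3]
ee_rot: [-0.641, 0.767, 0.001, -0.002]
contact_force: [1.0, -0.0, 0.2]
gripper_width: 85.4
grasp_force: 0.0
```

Call:
servo_tool(rotation=[[0,0,-0.02],[0,0,-0.04],[0,0,-0.06],[0,0,-0.077],[0,0,-0.077]], slide=[[-0.02,-0.25,0],[-0.04,-0.5,0],[-0.05,-0.75,0],[-0.06,-1,0],[-0.06,-1,0]], grip=[1,1,1,1,1])

```text
clock: 21.18
position: [495.4, -193.2, 106.0]
ee_rot: [-0.436, 0.9, 0.0, -0.0]
contact_force: [-0.1, 0.0, 0.7]
gripper_width: 85.3
grasp_force: 0.0
```

Call:
servo_tool(rotation=[[0,0,0],[0,0,0],[0,0,0],[0,0,0]], slide=[[-0.03,-0.25,0],[-0.075,-0.565,0],[-0.075,-0.565,-0.1],[-0.075,-0.565,-0.2]], grip=[1,1,1,1])

```text
clock: 21.68
position: [480.9, -303.7, 65.8]
ee_rot: [-0.439, 0.899, -0.0, 0.0]
contact_force: [-0.5, 0.6, -0.7]
gripper_width: 85.3
grasp_force: 0.0
```

Run:
```python
from h import *
T=get_image("top");S=get_image("scene");np.savez("top4.npz",**T);np.savez("scene4.npz",**S)
print(read_state()["position"],read_state()["gripper_width"])
o=np.zeros((600,800,3),np.uint8)
o[:280,:280]=crop(T["image"],302,212,40,40,7)
o[:330,310:700]=crop(S["image"],310,240,65,55,6)
o[340:600,310:700]=crop(S["image"],155,260,65,43,6)
cv2.imwrite("pics/p5.png",o)
print("die exp",px(T,[[506.15,9.2,32]]),px(S,[[509.8,10.2,32]]))
```

```text
[ 479.36512978 -302.33885532   64.04325668] 85.38227498509436Traceback (most recent call last):
  File "<stdin>", line 7, in <module>
ValueError: could not broadcast input array from shape (258,390,3) into shape (260,390,3)
```

Run:
```python
from h import *
T=np.load("top4.npz");S=np.load("scene4.npz")
o=np.zeros((600,800,3),np.uint8)
o[:280,:280]=crop(T["image"],302,212,40,40,7)
o[:330,310:700]=crop(S["image"],310,240,65,55,6)
o[340:598,310:700]=crop(S["image"],155,260,65,43,6)
cv2.imwrite("pics/p5.png",o)
print("die exp",px(T,[[506.15,9.2,32]]),px(S,[[509.8,10.2,32]]))
```

```text
die exp [[318.82920038 231.30066635]] [[339.35359634 258.29524872]]
```

View pics/p5.png

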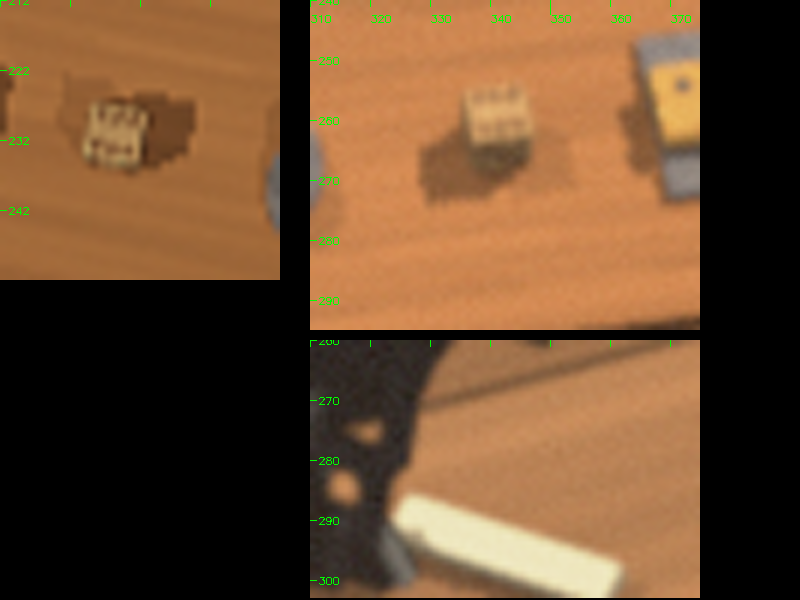

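Call:
servo_tool(rotation=[[0,0,-0.028],[0,0,-0.056],[0,0,-0.084],[0,0,-0.112],[0,0,-0.14],[0,0,-0.165],[0,0,-0.173],[0,0,-0.173]], slide=[[0,0,0.2],[0.03,0.2,0.2],[0.05,0.4,0.2],[0.06,0.6,0.2],[0.07,0.8,0.2],[0.07,0.9,0.2],[0.07,0.9,0.2],[0.07,0.9,0.2]], grip=[0,0,0,0,0,0,0,0])

```text
clock: 22.78
position: [495.5, -122.5, 107.2]
ee_rot: [0.088, 0.996, 0.0, 0.001]
contact_force: [0.6, -0.1, 0.2]
gripper_width: 42.7
grasp_force: 0.0
```

Call:
servo_tool(rotation=[[0,0,0],[0,0,0],[0,0,0],[0,0,0],[0,0,0]], slide=[[0.03,0.25,0],[0.05,0.5,0],[0.065,0.665,0],[0.065,0.665,0],[0.065,0.665,-0.15]], grip=[0,0,0,0,0])

```text
clock: 23.4
position: [510.1, 10.1, 78.3]
ee_rot: [0.088, 0.996, 0.001, 0.003]
contact_force: [-0.0, 0.0, -0.6]
gripper_width: 42.5
grasp_force: 0.0
```

Call:
servo_tool(rotation=[[0,0,0],[0,0,0],[0,0,0],[0,0,0],[0,0,0],[0,0,0],[0,0,0],[0,0,0]], slide=[[0,0,-0.15],[0,0,-0.26],[0,0,-0.29],[0,0,-0.29],[0,0,-0.29],[0,0,-0.29],[0,0,-0.29],[0,0,-0.29]], grip=[0,0,0,-0.3,-0.5,-0.7,-0.7,-0.7])

```text
clock: 24.4
position: [508.8, 9.7, 19.4]
ee_rot: [0.089, 0.996, 0.0, 0.001]
contact_force: [0.2, 0.3, 5.9]
gripper_width: 20.3
grasp_force: 60.7
```

Call:
servo_tool(rotation=[[0,0,0],[0,0,0],[0,0,0],[0,0,0],[0,0,0],[0,0,0]], slide=[[0,0,0],[0,0,0],[0,0,0],[0,0,0],[0,0,0.2],[0,0,0.45]], grip=[-0.7,-0.4,0,0,0,0])

```text
clock: 25.15
position: [507.0, 9.3, 108.1]
ee_rot: [0.089, 0.996, -0.001, -0.002]
contact_force: [-0.2, 0.5, 0.1]
gripper_width: 42.7
grasp_force: 0.0
```

Call:
servo_tool(rotation=[[0,0,0.028],[0,0,0.056],[0,0,0.084],[0,0,0.112],[0,0,0.14],[0,0,0.165],[0,0,0.173],[0,0,0.173]], slide=[[-0.03,-0.2,0],[-0.05,-0.4,0],[-0.06,-0.6,0],[-0.06,-0.8,0],[-0.06,-1,0],[-0.06,-1,0],[-0.06,-1,0],[-0.06,-1,0]], grip=[1,1,1,1,1,1,1,1])

```text
clock: 26.15
position: [495.7, -190.6, 108.0]
ee_rot: [-0.438, 0.899, 0.0, -0.0]
contact_force: [-0.3, -0.4, 1.0]
gripper_width: 85.3
grasp_force: 0.0
```

Run:
```python
from h import *
T=get_image("top");S=get_image("scene");np.savez("top5.npz",**T);np.savez("scene5.npz",**S)
print(read_state()["position"],read_state()["gripper_width"])
o=np.zeros((600,800,3),np.uint8)
o[:280,:280]=crop(T["image"],302,212,40,40,7)
o[:330,310:700]=crop(S["image"],310,240,65,55,6)
cv2.imwrite("pics/p6.png",o)
```

```text
[ 495.9002261  -190.36003916  108.15430066] 85.23845055342488
```

View pics/p6.png

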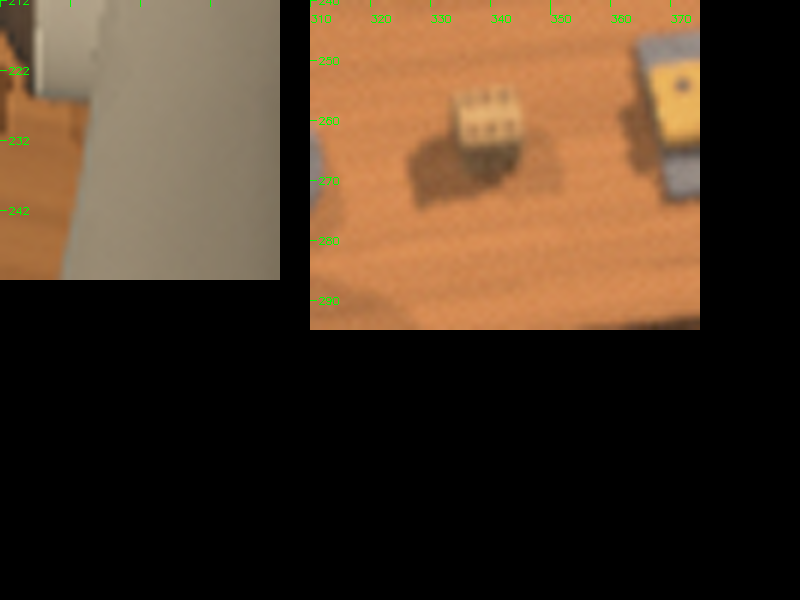

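Call:
servo_tool(rotation=[[0,0,0],[0,0,0],[0,0,0],[0,0,0],[0,0,0],[0,0,0],[0,0,0],[0,0,0]], slide=[[-0.03,-0.25,0],[-0.075,-0.565,0],[-0.075,-0.565,0],[-0.075,-0.565,-0.25],[-0.075,-0.565,-0.45],[-0.075,-0.565,-0.52],[-0.075,-0.565,-0.52],[-0.075,-0.565,-0.52]], grip=[1,1,1,1,1,1,0.3,-0.4])

```text
clock: 27.25
position: [482.4, -303.6, 5.9]
ee_rot: [-0.439, 0.898, -0.001, 0.001]
contact_force: [0.2, 0.0, 0.3]
gripper_width: 51.7
grasp_force: 0.0
```

Call:
servo_tool(rotation=[[0,0,0],[0,0,0],[0,0,0],[0,0,0],[0,0,0],[0,0,0]], slide=[[0,0,0],[0,0,0],[0,0,0],[0,0,0],[0,0,0],[0,0,0]], grip=[-1,-1,-1,-1,-1,-1])

```text
clock: 28.0
position: [481.7, -303.7, 5.7]
ee_rot: [-0.439, 0.898, -0.001, 0.001]
contact_force: [-0.8, 1.6, 6.1]
gripper_width: 13.5
grasp_force: 58.7
```

Call:
servo_tool(rotation=[[0,0,0],[0,0,0],[0,0,0.025],[0,0,0.05],[0,0,0.077],[0,0,0.077]], slide=[[0,0,0.2],[0,0,0.45],[0.08,0.25,0.45],[0.16,0.5,0.45],[0.25,0.75,0.45],[0.25,0.75,0.45]], grip=[-1,-1,-1,-1,-1,-1])

```text
clock: 28.75
position: [532.3, -150.6, 94.7]
ee_rot: [-0.643, 0.766, -0.0, 0.001]
contact_force: [-0.8, -0.5, -0.6]
gripper_width: 13.4
grasp_force: 58.8
```

Call:
servo_tool(rotation=[[0,0,0],[0,0,0],[0,0,0],[0,0,0],[0,0,0],[0,0,0],[0,0,0]], slide=[[0.09,0.25,0],[0.18,0.5,0],[0.2785,0.744,0],[0.2785,0.744,-0.1],[0.2785,0.744,-0.25],[0.2785,0.744,-0.25],[0.2785,0.744,-0.25]], grip=[-1,-1,-1,-1,-1,-1,-1])

```text
clock: 29.62
position: [587.3, -5.2, 45.2]
ee_rot: [-0.641, 0.767, -0.0, 0.0]
contact_force: [0.3, 0.1, 0.3]
gripper_width: 13.3
grasp_force: 58.8
```

Run:
```python
from h import *
T=np.load("top0.npz");S=get_image("scene");S0=np.load("scene0.npz")
for n,D,(x,y,a,b),lim in(("T",T,(268,180,115,45),50),("S",S0,(270,285,150,35),80)):
    g=D["image"][y:y+b,x:x+a].max(2);m=cv2.connectedComponentsWithStats((g<lim).astype(np.uint8))
    k=1+np.argmax(m[2][1:,4]);p=w(D,np.argwhere(m[1]==k)[:,::-1]+[x,y],10)
    l=cv2.fitLine(p.astype(np.float32),cv2.DIST_L2,0,.01,.01).ravel();yq=-4.6;print(n,len(p),p.min(0),p.max(0),"dir",np.degrees(np.arctan2(l[1],l[0])),"x at y=-4.6",l[2]+(yq-l[3])*l[0]/l[1])
st=lambda h:(h[...,1]<85)&(h[...,2]>150)
print("hover strip S",rect(S,280,230,120,90,52-0,st))
cv2.imwrite("pics/p7.png",crop(S["image"],270,220,150,115,5))
print(read_state()["position"])
```

```text
T 116 [ 558.27071508 -145.54670546] [609.86863242 139.1637134 ] dir 79.89928 x at y=-4.6 584.64545
S 2 [607.53683067 111.08738677] [608.16911952 113.0112769 ] dir 71.74759 x at y=-4.6 569.3823
hover strip S (array([586.95011522, -30.24741293]), ((586.7874755859375, -30.13343620300293), (28.126516342163086, 14.224427223205566), 78.84440612792969), 100)
[587.59795811  -5.06536624  45.59124374]
```

View pics/p7.png

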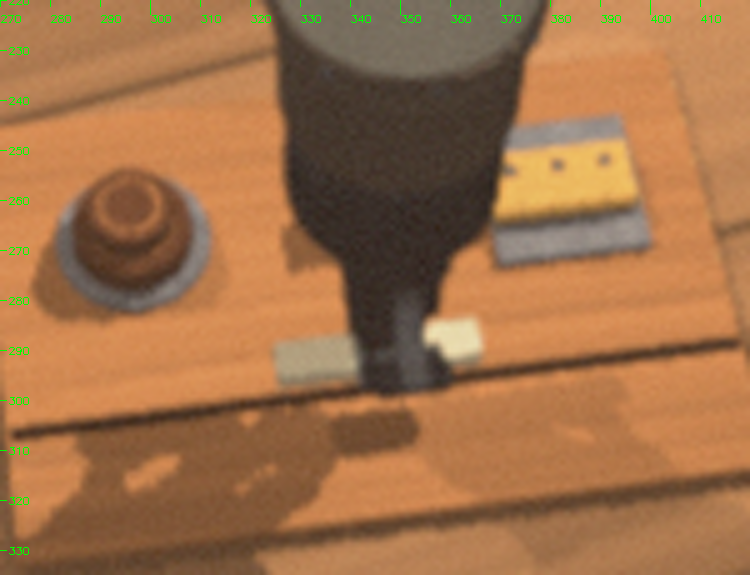

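Run:
```python
from h import *
S=get_image("scene")
a=np.array([.178,.984]);b=np.array([.984,-.178]);c=np.array([588.7,-4.0])
P=[[*(c+40*s*a+8*t*b),50] for s,t in((-1,-1),(-1,1),(1,-1),(1,1))]
print((px(S,P)-[270,220]+.5)*5)
```

```text
[[277.03566253 341.35186917]
 [282.78034815 378.10135786]
 [480.14874136 316.11627059]
 [487.55279652 352.41011573]]
```

Call:
servo_tool(rotation=[[0,0,0],[0,0,0],[0,0,0],[0,0,0],[0,0,0],[0,0,0],[0,0,0],[0,0,0]], slide=[[0,0.004,-0.08],[0,0.004,-0.13],[0,0.004,-0.149],[0,0.004,-0.149],[0,0.004,-0.149],[0,0.004,-0.149],[0,0.004,-0.149],[0,0.004,-0.149]], grip=[-1,-1,-1,-1,-0.6,-0.2,0,0])

```text
clock: 30.72
position: [586.7, -3.9, 14.2]
ee_rot: [-0.641, 0.767, 0.0, -0.0]
contact_force: [-0.3, -0.1, -0.1]
gripper_width: 42.9
grasp_force: 0.0
```

Call:
servo_tool(rotation=[[0,0,0],[0,0,0],[0,0,0],[0,0,0],[0,0,0],[0,0,0],[0,0,0],[0,0,0]], slide=[[0,0,0],[0,0,0.15],[0,0,0.4],[0,0,0.7],[0,0.25,0.8],[0,0.5,0.8],[0,0.75,0.8],[0,1,0.8]], grip=[0,0,0,0,0,0,0,0])

```text
clock: 31.72
position: [586.5, 197.6, 174.7]
ee_rot: [-0.641, 0.767, 0.0, 0.0]
contact_force: [1.0, 0.6, 0.4]
gripper_width: 42.5
grasp_force: 0.0
```

Call:
servo_tool(rotation=[[0,0,0],[0,0,0],[0,0,0],[0,0,0],[0,0,0],[0,0,0]], slide=[[-0.25,0.25,0],[-0.5,0.5,0],[-0.75,0.75,0],[-0.9,0.9,0],[-0.9,0.9,0],[-0.9,0.9,0]], grip=[0,0,0,0,0,0])

```text
clock: 32.48
position: [406.4, 376.3, 174.5]
ee_rot: [-0.642, 0.767, -0.0, -0.0]
contact_force: [0.6, -0.4, -0.1]
gripper_width: 42.6
grasp_force: 0.0
```

Run:
```python
from h import *
T=get_image("top");S=get_image("scene");s=read_state()
print(s["clock"],s["position"],s["gripper_width"])
st=lambda h:(h[...,1]<95)&(h[...,2]>115)
low=lambda h:h[...,1]<75
for n,D,b in(("T",T,(295,190,60,28)),("S",S,(300,275,85,40))):
    print(n,rect(D,*b,20,st))
cv2.imwrite("pics/p8.png",np.vstack([crop(T["image"],250,168,150,105,5)[:,:]]))
cv2.imwrite("pics/p9.png",crop(S["image"],260,225,160,120,5))
```

```text
32.575 [407.36302213 375.33158492 174.38889923] 42.545683479764946
T (array([584.67866623,  -5.26778262]), ((584.6090087890625, -5.699756622314453), (78.69031524658203, 16.874996185302734), 79.9960708618164), 175)
S (array([589.1902227 ,  -4.92766025]), ((589.8005981445312, -4.697784423828125), (81.15895080566406, 20.746517181396484), 79.97989654541016), 352)
```

View pics/p8.png

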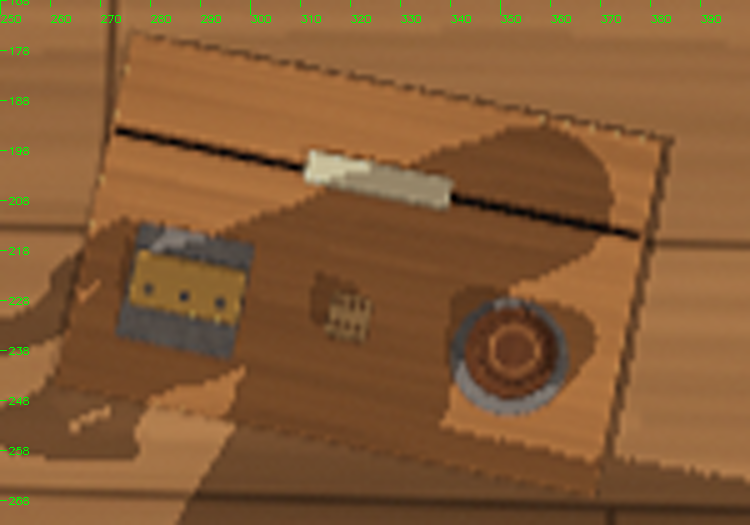

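The top picture shows the checkers stacked on the round pad (353,237), the hinge centred and square on its pad (287,225), the die midway (318,231), and the strip on the line behind it (325,204). The arm is clear of everything.

```bash
python3 -c "from bench import *;print(job_done())"
```

```text
the job is handed in; nothing more can be done
None
```

The sample board is set out as asked and the job is handed in at about 33 s: every piece looked within about 2 mm of its spot in the camera images, and the arm is clear of everything.

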